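# Slide the phone out over the stand's edge for charging

## Task

With the fingertips, push the phone along the top of the white stand until its end sticks out about 4 cm past the edge that has the small cable notch, square to that edge and centred on the notch, so that a charging plug can reach it. Only slide it: do not pick it up, lift it or tip it, and leave it lying flat and still on the stand. Leave the cup and the black disc on the stand and the jar behind it where they are.

Things in the scene. Friction and masses are not known exactly. Their poses are not given: they have to be found in the camera images.
- stand: Low white desk stand, fixed to the worktop, 320 (its x) x 240 (its y) x 60 mm high, flat top without rims, so things can be pushed off any side. Origin: centre of its underside, on the worktop; z up. The edge with the notch is its -x edge (240 mm long), 160 mm from the origin. Round it: a black printer, 0.28 m high, stands on the worktop from 0.35 m to the left (y above 0.35), so pass over it high; a sink lies to the right (y below -0.33).
- notch_edge (a point): Middle of the stand's notched edge, at the height of the stand's top surface. Axes as the stand's: -x points outward past the edge, y runs along the edge, z up. The cable notch is a cut-out here, 30 mm wide along the edge and 14 mm deep.
- phone: Dark phone lying face up on the stand, 148 (its x) x 72 (its y) x 9 mm thick, about 0.18 kg (130 to 250 g). Origin: centre of its underside; z up. Its -x end faces the notched edge; it starts wholly on the stand, up to about 15 degrees skew and up to about 35 mm off the notch's line to either side.
- phone_end (a point): Middle of the phone's -x end face (74 mm from its centre), half-way up its thickness: the end that is to stick out past the notched edge by about 40 mm. Axes as the phone's.
- scoop_cup: Small white cup, 45 mm across, 30 mm high, loose on a back corner of the stand (far from the notch, stand's +y side); to be left alone. Origin: centre of its underside.
- disc: Flat black disc with holes, 49 mm across, 12 mm high, loose on the stand's other back corner (stand's -y side); to be left alone. Origin: centre of its underside.
- jar: White screw-cap jar, 50 mm across, 98 mm high, standing loose on the worktop just behind the stand (on its +x side); to be left alone. Origin: centre of its underside.
There are look-alikes about, which are no part of the job. What is shaped like the phone but blue is not meant.

How it is judged (in metres and radians):
At the end, for the whole second after the job is handed in: The phone lies flat and at rest on the stand's top, its end 30 to 50 mm past the notched edge, its long axis within 8 degrees of square to the edge, and the middles of its end and of its body within 15 mm of the notch's centre line (x of phone_end in the frame of notch_edge between -0.05 and -0.03 m and y of phone_end in the frame of notch_edge between -0.015 and 0.015 m and y of phone in the frame of notch_edge between -0.015 and 0.015 m and angle between the x axis of phone and the x axis of stand, either way round below 0.14 rad and z of phone in the frame of notch_edge between -0.004 and 0.004 m and angle between phone's own z axis and vertical below 0.05 rad and linear speed of phone below 0.01 m/s); the robot touches nothing.
It fails at once if the phone is lifted more than 8 mm off the stand or drops off it (z of phone in the frame of notch_edge above 0.008 m or z of phone in the frame of notch_edge below -0.015 m).
It fails at once if the phone is tipped more than 11 degrees (angle between phone's own z axis and vertical above 0.2 rad).
It fails at once if the cup is moved more than 15 mm or tipped (distance of scoop_cup from where it was at the start of the episode above 0.015 m or angle between scoop_cup's own z axis and vertical above 0.3 rad).
It fails at once if the disc is moved more than 15 mm or tipped (distance of disc from where it was at the start of the episode above 0.015 m or angle between disc's own z axis and vertical above 0.3 rad).
It fails at once if the jar is moved more than 15 mm or tipped (distance of jar from where it was at the start of the episode above 0.015 m or angle between jar's own z axis and vertical above 0.3 rad).
It also fails if it takes over 64 s, if anything falls off the work surface, if the arm or the gripper's body presses on something with over 40 N, if the wrist force passes 120 N, or if a joint passes its speed limit or range.

## Robot

A 6-joint arm with a two-finger parallel gripper is mounted at the origin on a cart in front of the work surface, level with it; the furniture and walls round the work are solid. World frame = base frame: x ahead of the robot, y to its left, z up, the work surface at z = 0. Lengths are in mm, angles in rad, forces in N, time in s.
With the tool pointing down it reaches from about 400 to 925 mm from the base axis. Payload 12.5 kg.
Tool frame: the origin (TCP) lies on the mounting face of the last link; the fingertips stand 190 mm ahead of it and the grasp point (between the pads) lies 171 mm ahead of it (env.tcp_to_tips is the distance from the TCP to the fingertips, in mm); x points along the fingers, y is the direction in which the jaws open and shut, and the axes are right-handed (so a half turn about x gives the same grasp; the last joint's range is limited). The gripper opens to 95 mm and grips with 3 to 60 N. Pads are 20 mm wide; open, the fingers measure 119 mm over their backs; the gripper's body (75 mm by 180 mm) begins 59 mm behind the grasp point.
Start: joints at [1.012, 0.491, 1.559, -0, 1.092, -0.106], TCP at [273.406, 562.027, 404.761] pointing down, gripper open.
Joint ranges: [-3.1, 3.1], [-0.84, 2.19], [0.05, 2.79], [-1.13, 4.28], [0.06, 2.93], [-2.69, 2.69]. Speed limits (rad/s): [2.22, 2.22, 2.79, 3.14, 3.14, 3.14].

## Interface

Orientations are given as [roll, pitch, yaw] about the fixed x, y, z axes, in that order (R = Rz(yaw) Ry(pitch) Rx(roll)).
In Python, from cell import monitor, cams, job, env gives the robot as it stands. The module is installed in compiled form; this text tells all that it offers.
- The arm moves only by the tool apply_moves, never from a script. Its argument "series" is a list of rows, each a list of 3 entries, a list of its own where there are three numbers: the closure, from -1 (fully open) to 1 (shut), so that 0 is half open, then the shift along the tool's x, y, z in cm, then the turn about the tool's x in rad. A call has 1 to 20 rows; each row is the pose to reach, as a shift and turn from the pose commanded when the call began, along the tool's axes at that moment; what a row does not reach only later rows make up. A row lasts 1/8 s, in which the tool goes at most 62.5 mm and 10.7 degrees, less where a joint would pass 70% of its speed; a pose out of reach is approached as far as the arm can. A call with a gripper value outside its range is refused whole. The fingers move at their own pace and stop on an object; the grip force is fixed at half the most. Time passes only in rows, so rows that repeat a pose let the fingers close. It gives the time, the measured TCP pose, the force and the opening at its end, in the units of the state.
- monitor.state(): the state, without advancing time (a new reading comes with each control period).
- cams.read_camera(name): name is "side" or "top"; returns a dict with "image" (400x640x3 uint8, red, green, blue), "fx", "fy", "cx", "cy" (pixels), "k1" (the pictures are not rectified: a ray, as slopes to the right and down, at radius r is drawn at 1 + k1 r^2 times it, then the intrinsics apply), "position" and "orientation" of the camera in the world. Camera axes: x right, y down, z forward; pixel columns grow to the right and rows downward; lengths in mm; the calibration is good to about 2 mm. A picture is of the moment at which its call begins. There is no depth.
- job.job_done(): hands the job in, once; it reports no verdict.
The state is a dict: "t": time; "joints": joint angles; "qvel": joint speeds; "tau": joint torques, N m; "eef_pos": TCP position; "tcp_rot": TCP orientation; "ft_force": force on the tool from outside, world axes, zero at the start; "moment": the same for the moment, N m; "opening": opening from 0.0 (shut) to 1.0 (fully open).
Only numpy, scipy, OpenCV 4.12 (cv2) and the standard library are available. Lean on these libraries where they do the work, as an engineer would, in place of code of your own. Each camera call takes 0.05 s, during which the arm holds its last target. There are 200 camera calls.

## Working session

There is one attempt and no reset: what is moved stays moved. The work goes in short steps, Python scripts to look and compute and a tool call to move; the robot and the scene stay as the last step left them, time stands still between calls to the robot, and variables do not carry over. Pictures are saved under pics/ and viewed, about 8 in all and at most 12, crops included, and the job is handed in when it is done.

Besides the shell and the picture viewer there is one more tool, called after "Call:" as name(argument=value, ...) on one line, values as JSON. apply_moves: Moves the arm, as the interface text tells. Its arguments: {"type":"object","properties":{"series":{"type":"array"}},"required":["series"]}

```bash
mkdir -p pics
python3 - <<'E'
from cell import monitor, cams
import cv2
s=monitor.state(); print(s['t'],s['eef_pos'],s['tcp_rot'],s['opening'])
for n in('top','side'):
    c=cams.read_camera(n); cv2.imwrite(f'pics/{n}0.png',c['image'][:,:,::-1]); print({k:v for k,v in c.items() if k!='image'})
E
```

```text
0.0 [273.36520225 562.01453465 404.15816471] [-1.70404681  1.5697017  -2.15679567] 1.0005925162443154
{'fx': 363.23091199388483, 'fy': 363.23091199388483, 'cx': 319.53581616934935, 'cy': 204.25990957534665, 'k1': -0.025381573557895595, 'position': array([497.66099794,  18.04082362, 918.83093323]), 'orientation': array([-3.00418047,  0.02756541, -1.59078405])}
{'fx': 382.7568153451074, 'fy': 382.7568153451074, 'cx': 327.56559764100945, 'cy': 195.98787154627095, 'k1': -0.0483775257260226, 'position': array([ 476.37165507, -663.42396247,  588.09796045]), 'orientation': array([-2.20171982, -0.02150102, -0.15618879])}
```

View pics/top0.png

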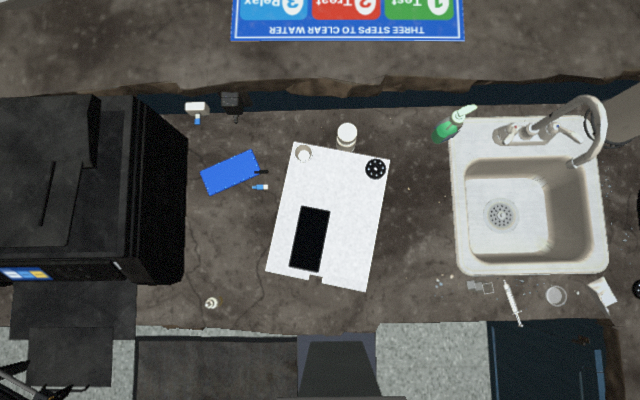

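View pics/side0.png

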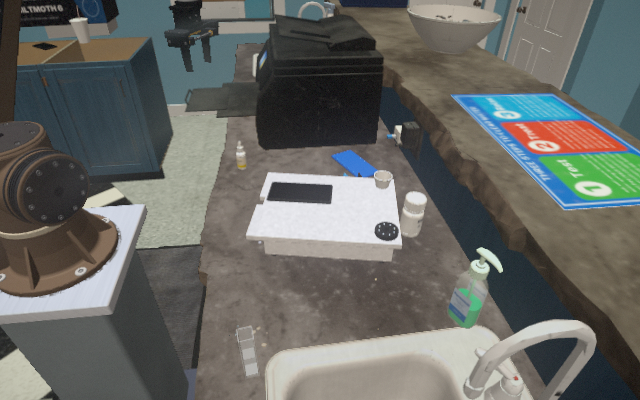

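Top view: the phone candidates are the dark slab on the stand at (309,239), the blue slab at (230,172) and the printer trays at (70,350). The dark slab on the white stand is the phone. The notch is at (316,277), the cup at (303,153), the disc at (375,168) and the jar at (346,135). The side view agrees, with the phone at (300,193).

```bash
cat > h.py <<'E'
import cv2, numpy as np
from scipy.spatial.transform import Rotation as R
from cell import monitor, cams
def ray(c,uv,z):
    K=np.array([[c['fx'],0,c['cx']],[0,c['fy'],c['cy']],[0,0,1]])
    p=cv2.undistortPoints(np.float64(uv).reshape(-1,1,2),K,np.array([c['k1'],0,0,0.]))[:,0]
    d=R.from_euler('xyz',c['orientation']).apply(np.c_[p,np.ones(len(p))])
    o=c['position']; return (o+d*((z-o[2])/d[:,2])[:,None])[:,:2]
def big(mask,near=None):
    cs,_=cv2.findContours(mask.astype(np.uint8),cv2.RETR_EXTERNAL,cv2.CHAIN_APPROX_NONE)
    if near is not None: cs=[k for k in cs if cv2.pointPolygonTest(k,near,False)>=0]
    return max(cs,key=cv2.contourArea)
def rect(P):
    (c,s,a)=cv2.minAreaRect(P.astype(np.float32)); b=cv2.boxPoints((c,s,a))
    e=[b[1]-b[0],b[2]-b[1]]; e.sort(key=np.linalg.norm); l=e[1]
    if l[0]<0: l=-l
    return np.array(c),sorted(s),np.arctan2(l[1],l[0])
def stand_phone(save=None):
    c=cams.read_camera('top'); im=c['image'].astype(int)
    if save: cv2.imwrite(save,cv2.resize(c['image'][120:310,240:410,::-1],None,fx=3,fy=3))
    m=np.zeros(im.shape[:2],bool); m[125:310,240:410]=1
    w=(im.min(2)>140)&m; S=big(w)
    hull=cv2.convexHull(S)
    ins=np.zeros(im.shape[:2],np.uint8); cv2.fillPoly(ins,[hull],1)
    return c,im,S,w,ins,m
E
python3 - <<'E'
from h import *
c,im,S,w,ins,m=stand_phone('pics/crop1.png')
w[:162,325:365]=0
S=big(w); print('stand',rect(ray(c,S[:,0],60)))
P=big((im.max(2)<70)&m,(309,239)); print('phone',rect(ray(c,P[:,0],69)))
D=big((im.max(2)<90)&m,(375,165)) if 0 else None
for n,uv,z in(('cup',(303,153),90),('disc',(375,168),72),('jar',(346,130),98),('notch',(316,277),60)): print(n,ray(c,[uv],z))
E
```

```text
stand (array([592.99072266,  19.506073  ]), [240.22909545898438, 321.0646667480469], np.float32(-0.22281194))
phone (array([536.23431396,  64.77085876]), [67.91944122314453, 143.09349060058594], np.float32(-0.2158042))
cup [[735.50342182  75.10263184]]
disc [[699.18359287 -94.67125126]]
jar [[786.0420223 -27.2232833]]
notch [[446.31410068  50.98256175]]
```

View pics/crop1.png

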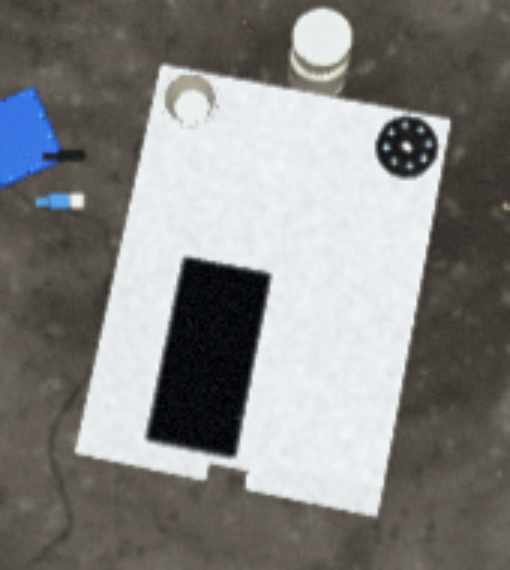

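Phone choice confirmed in the crop. In the stand frame it sits at about (-65, +32) mm with a skew of about 0.4°. My plan is to push its +y side with both fingers until y is 0, then push its +x end by about 60 mm.

```bash
cat >> h.py <<'E'
C=np.array([593.,19.5]); PSI=-0.2228
ex=np.array([np.cos(PSI),np.sin(PSI)]); ey=np.array([-ex[1],ex[0]])
def w2s(p): d=np.asarray(p)-C; return d@ex,d@ey
def plan(sx,sy,z,jaw):   # jaw: 'x' or 'y' of stand
    s=monitor.state(); M=R.from_euler('xyz',s['tcp_rot']); 
    d=np.r_[C+sx*ex+sy*ey,z]-s['eef_pos']; y=M.apply([0,1,0]); x=M.apply([1,0,0])
    a=PSI+(np.pi/2 if jaw=='y' else 0); t=-(a-np.arctan2(y[1],y[0]))   # tool x down: turn sign flips
    t=(t+np.pi/2)%np.pi-np.pi/2
    print('tool x',x.round(3),'shift cm',(M.inv().apply(d)/10).round(2),'turn',round(t,4),'j6',s['joints'][5].round(3),'stand xy',np.round(w2s(s['eef_pos'][:2]),1),'z',s['eef_pos'][2].round(1),'F',s['ft_force'].round(1),s['t'])
E
python3 -c "
from h import *
plan(-65,97,520,'x');plan(-65,97,253.5,'x')"
```

```text
tool x [-0.    -0.001 -1.   ] shift cm [-11.55 -26.85  43.93] turn 1.3408 j6 -0.106 stand xy [-431.6  458.5] z 404.3 F [-0.3 -0.3  0.4] 0.15
tool x [-0.    -0.001 -1.   ] shift cm [ 15.1  -26.83  43.93] turn 1.3408 j6 -0.106 stand xy [-431.6  458.5] z 404.3 F [-0.3 -0.3  0.4] 0.15
```

Call:
apply_moves(series=[[-1,[-6,0,0],0],[-1,[-11.5,0,0],0],[-1,[-11.5,-3,5],0.17],[-1,[-11.5,-6,10],0.34],[-1,[-11.5,-9,15],0.51],[-1,[-11.5,-12,20],0.68],[-1,[-11.5,-15,25],0.85],[-1,[-11.5,-18,30],1.02],[-1,[-11.5,-21,35],1.18],[-1,[-11.5,-24,40],1.34],[-1,[-11.5,-26.85,43.93],1.341],[-1,[-11.5,-26.85,43.93],1.341],[-1,[-11.5,-26.85,43.93],1.341],[-1,[-11.5,-26.85,43.93],1.341]])

```text
t: 1.9
eef_pos: [550.5, 129.4, 519.8]
tcp_rot: [3.105, 1.571, 1.313]
ft_force: [-0.1, 0.5, -0.1]
opening: 0.998
```

```bash
python3 -c "
from h import *
plan(-65,97,253.5,'x')"
```

```text
tool x [ 0.  0. -1.] shift cm [26.63  0.08  0.08] turn 0.0012 j6 0.336 stand xy [-65.8  97.8] z 519.8 F [-0.1  0.5 -0.1] 1.9
```

Call:
apply_moves(series=[[-1,[6,0,0],0],[-1,[12,0,0],0],[-1,[18,0,0],0],[-1,[22,0,0],0],[-1,[24,0,0],0],[-1,[25.5,0,0],0],[-1,[26.2,0,0],0],[-1,[26.6,0,0],0],[-1,[26.6,0,0],0],[-1,[26.6,0,0],0]])

```text
t: 3.15
eef_pos: [551.1, 128.4, 254.3]
tcp_rot: [1.979, 1.57, 0.185]
ft_force: [-0.0, -0.5, -0.2]
opening: 1.002
```

```bash
python3 -c "
from h import *
plan(-65,60,253.5,'x');plan(-65,46,253.5,'x')
c=cams.read_camera('side'); cv2.imwrite('pics/s1.png',cv2.resize(c['image'][120:290,210:430,::-1],None,fx=3,fy=3))"
```

```text
tool x [ 0.001  0.    -1.   ] shift cm [ 0.08 -0.    3.69] turn -0.0002 j6 0.335 stand xy [-65.   96.9] z 254.3 F [-0.  -0.5 -0.2] 3.15
tool x [ 0.001  0.    -1.   ] shift cm [ 0.08 -0.    5.09] turn -0.0002 j6 0.335 stand xy [-65.   96.9] z 254.3 F [-0.  -0.5 -0.2] 3.15
```

View pics/s1.png

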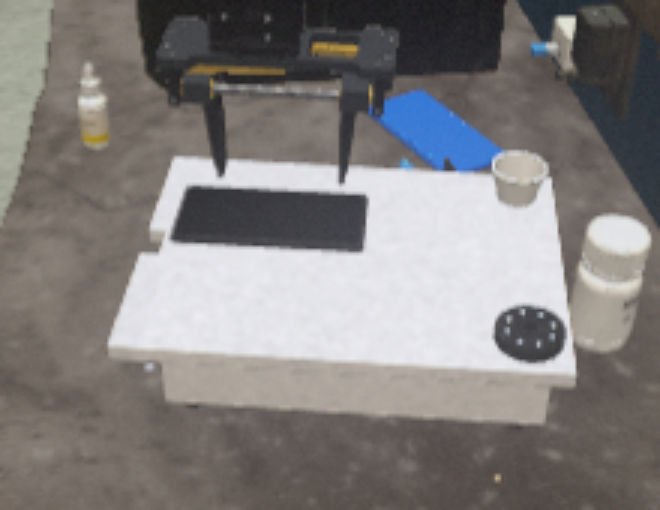

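The side crop shows both fingertips, at (222,175) and (343,183), just behind the phone's long side and spanning most of its length. Pushing slowly.

Call:
apply_moves(series=[[-1,[0.1,0,0.5],0],[-1,[0.1,0,1.0],0],[-1,[0.1,0,1.3],0],[-1,[0.1,0,1.6],0],[-1,[0.1,0,1.9],0],[-1,[0.1,0,2.2],0],[-1,[0.1,0,2.5],0],[-1,[0.1,0,2.8],0],[-1,[0.1,0,3.1],0],[-1,[0.1,0,3.4],0],[-1,[0.1,0,3.7],0],[-1,[0.1,0,4.0],0],[-1,[0.1,0,4.2],0],[-1,[0.1,0,4.4],0],[-1,[0.1,0,4.5],0],[-1,[0.1,0,4.5],0]])

```text
t: 5.2
eef_pos: [541.0, 84.4, 252.7]
tcp_rot: [-0.831, 1.571, -2.625]
ft_force: [0.2, 0.6, -0.2]
opening: 0.999
```

```bash
cat >> h.py <<'E'
def see(save):
    """phone from the side camera, dark quadrilateral at z 69, and top view saved"""
    t=cams.read_camera('top'); c=cams.read_camera('side')
    v=np.hstack([cv2.resize(t['image'][120:310,240:410,::-1],(380,425)),cv2.resize(c['image'][140:270,230:390,::-1],(420,425))]); cv2.imwrite(save,v)
    for n,c,near,roi in(('top',t,None,(180,310,260,380)),('side',c,None,(150,260,230,370))):
        im=c['image'].astype(int); m=np.zeros(im.shape[:2],bool); m[roi[0]:roi[1],roi[2]:roi[3]]=1
        P=big((im.max(2)<75)&m); r=rect(ray(c,P[:,0],69 if n=='top' else 67))
        print(n,'phone stand xy',np.round(w2s(r[0]),1),'skew deg',np.degrees(r[2]-PSI).round(2),'size',np.round(r[1],1))
E
python3 -c "
from h import *
see('pics/v2.png'); plan(-65,46,253.5,'x')"
```

```text
top phone stand xy [-152.    47.2] skew deg -77.17 size [161.4 162.3]
side phone stand xy [-78.8  98.6] skew deg 95.87 size [224.8 259.8]
tool x [-0. -0. -1.] shift cm [-0.08  0.01  0.59] turn -0.0002 j6 0.257 stand xy [-65.1  51.9] z 252.7 F [-0.6  0.4  0.4] 5.3
```

View pics/v2.png

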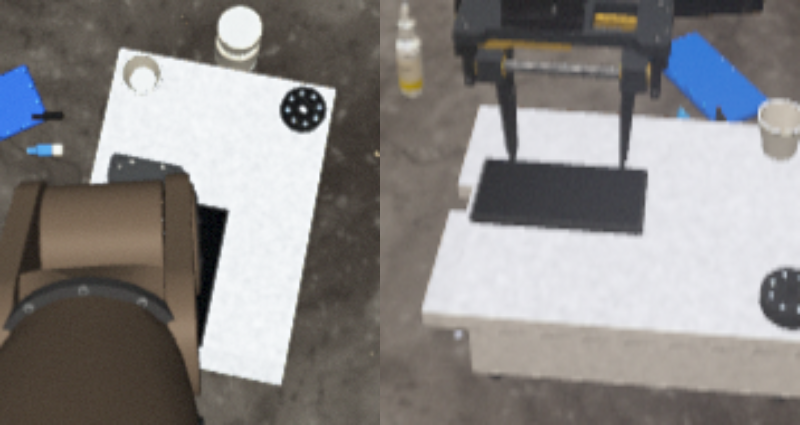

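The composite shows the phone moved towards the notch line, still lying flat, with its near corners at (471,222) and (642,233). The top view is blocked by the arm, so I measure from the side view's near edge.

```bash
cat >> h.py <<'E'
def near(shift=0):
    """line fit of the phone's near (-y) bottom edge in the side view, and its ends"""
    c=cams.read_camera('side'); im=c['image'].astype(int).max(2)
    us=np.arange(275,320); pts=[]
    for u in us:
        col=im[175:250,u]; d=np.where(col<90)[0]
        if len(d): 
            r=d.max(); a,b=col[r],col[min(r+1,74)]; pts.append((u,175+r+0.5))
    p=ray(c,pts,60); vx,vy,x0,y0=cv2.fitLine(np.float32(p),cv2.DIST_HUBER,0,.01,.01).ravel()
    a=np.arctan2(vy,vx); a=(a+np.pi/2)%np.pi-np.pi/2
    print('near edge stand y mean',np.round(np.mean([w2s(q)[1] for q in p]),1),'skew',np.degrees(a-PSI).round(2))
    return c
E
python3 -c "
from h import *
c=near()
uv=lambda u,v:(230+(u-380)*160/420,140+v*130/425)
for q in ray(c,[uv(471,222),uv(642,233)],60): print(np.round(w2s(q),1))
"
```

```text
near edge stand y mean -25.3 skew 0.56
[-136.6  -28.1]
[  9.1 -26.5]
```

Call:
apply_moves(series=[[-1,[0,0,0.2],0],[-1,[0,0,0.4],0],[-1,[0,0,0.6],0],[-1,[0,0,0.7],0],[-1,[0,0,0.8],0],[-1,[0,0,0.8],0],[-1,[0,0,0.8],0],[-1,[0,0,0],0],[-1,[0,0,-1],0],[-1,[-4,0,-1],0],[-1,[-10,0,-1],0],[-1,[-12,0,4],0],[-1,[-12,0,8],0],[-1,[-12,0,8],0]])

```text
t: 7.1
eef_pos: [523.0, 5.3, 373.2]
tcp_rot: [1.645, 1.57, -0.151]
ft_force: [0.1, 0.7, -0.3]
opening: 0.998
```

```bash
python3 -c "
from h import *
c=near(); see('pics/v3.png'); plan(30,0,300,'y')"
```

```text
near edge stand y mean -33.3 skew -0.15
top phone stand xy [-192.2  -50.9] skew deg 90.7 size [ 79.8 211.1]
side phone stand xy [-67.2  -6.3] skew deg -0.07 size [ 70.9 136.9]
tool x [-0.  0. -1.] shift cm [ 7.26  9.5  -2.73] turn -1.5707 j6 0.11 stand xy [-65.  -27.3] z 372.6 F [-0.3 -0.2  0.1] 7.25
```

View pics/v3.png

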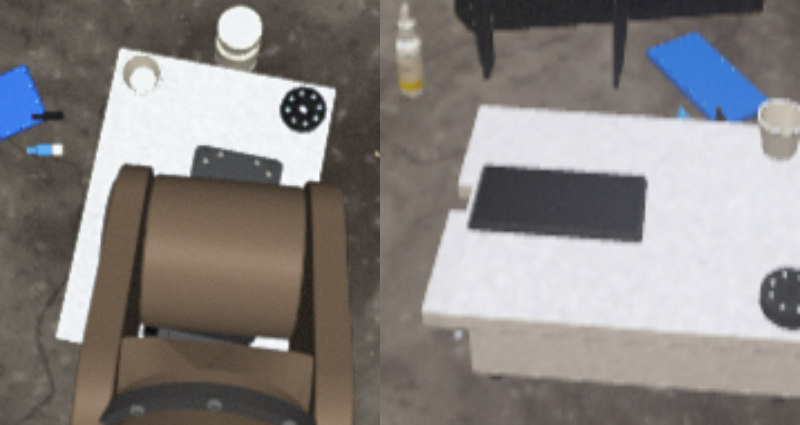

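Call:
apply_moves(series=[[-1,[-6,0,0],0],[-1,[-12,0,-3],0],[-1,[-12,0,-9],0],[-1,[-12,0,-15],0],[-1,[-12,0,-21],0],[-1,[-12,0,-26],0],[-1,[-12,0,-26],0],[-1,[-12,0,-26],0]])

```text
t: 8.25
eef_pos: [580.5, 260.8, 492.2]
tcp_rot: [-0.896, 1.57, -2.688]
ft_force: [-0.4, -0.5, 0.4]
opening: 1.001
```

```bash
cat >> h.py <<'E'
def top(near=(316,250)):
    c=cams.read_camera('top'); im=c['image'].astype(int); m=np.zeros(im.shape[:2],bool); m[150:310,250:410]=1
    P=big((im.max(2)<70)&m,near); r=rect(ray(c,P[:,0],69))
    x,y=w2s(r[0]); a=r[2]-PSI
    print('top phone stand xy',np.round((x,y),1),'end x,y rel notch',round(x-74+160,1),round(y-74*np.sin(a),1),'skew deg',np.degrees(a).round(2),'size',np.round(r[1],1))
E
python3 -c "
from h import *
top(); plan(35,0,420,'y')"
```

```text
top phone stand xy [-65.5  -4.5] end x,y rel notch 20.5 -4.3 skew deg -0.12 size [ 68.2 143.2]
tool x [-0.001 -0.    -1.   ] shift cm [ 7.26 10.03 23.19] turn -1.5706 j6 0.54 stand xy [-65.3 231.9] z 492.5 F [-0.5  0.2 -0.1] 8.3
```

The top view is clear now: phone at y ≈ -4 mm and skew -0.1°. The side view gives y ≈ +3 and the finger position gives y ≈ -2, all within the 15 mm tolerance. Next is the end push.

Call:
apply_moves(series=[[-0.5,[0,2,3],-0.17],[0,[0,4,8],-0.34],[0,[0,6,13],-0.51],[0,[0,8,18],-0.68],[0,[0,10.5,23.5],-0.85],[0,[0,10.5,23.5],-1.02],[0,[0,10.5,23.5],-1.19],[0,[0,10.5,23.5],-1.36],[0,[0,10.5,23.5],-1.53],[0,[0,10.5,23.5],-1.571],[0,[6,10.5,23.5],-1.571],[0,[12,10.5,23.5],-1.571],[0,[17,10.5,23.5],-1.571],[0,[20,10.5,23.5],-1.571],[0,[22,10.5,23.5],-1.571],[0,[22,10.5,23.5],-1.571],[0,[22,10.5,23.5],-1.571]])

```text
t: 10.42
eef_pos: [631.3, 7.1, 273.9]
tcp_rot: [0.169, 1.569, -0.055]
ft_force: [-0.5, 0.2, 0.9]
opening: 0.5
```

```bash
python3 -c "
from h import *
see('pics/v4.png'); plan(-35,-4,253,'y')"
```

```text
top phone stand xy [-38.3  47.7] skew deg -42.1 size [157.5 365.1]
side phone stand xy [-65.5  -6.4] skew deg -0.07 size [ 71.1 140.3]
tool x [ 0.002 -0.    -1.   ] shift cm [ 2.09 -0.07 -7.51] turn -0.0004 j6 -1.441 stand xy [40.1 -3.4] z 274.0 F [ 0.   0.9 -0.6] 10.525
```

View pics/v4.png

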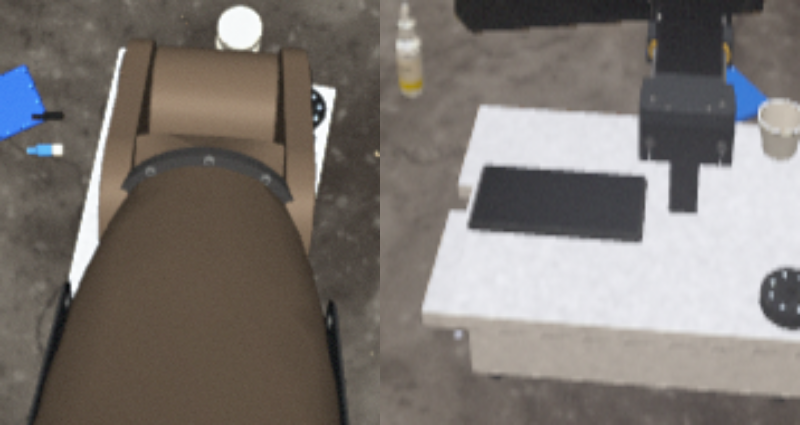

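The side view shows the fingers at (683,210), clear behind the phone's +x end at (645,180-240). Lower and push.

Call:
apply_moves(series=[[0,[1,0,0],0],[0,[1.8,0,0],0],[0,[2.1,0,0],0],[0,[2.1,0,-0.6],0],[0,[2.1,0,-1.2],0],[0,[2.1,0,-1.8],0],[0,[2.1,0,-2.3],0],[0,[2.1,0,-2.8],0],[0,[2.1,0,-3.3],0],[0,[2.1,0,-3.8],0],[0,[2.1,0,-4.3],0],[0,[2.1,0,-4.8],0],[0,[2.1,0,-5.3],0],[0,[2.1,0,-5.8],0],[0,[2.1,0,-6.3],0],[0,[2.1,0,-6.7],0],[0,[2.1,0,-7.1],0],[0,[2.1,0,-7.3],0],[0,[2.1,0,-7.4],0],[0,[2.1,0,-7.4],0]])

```text
t: 13.02
eef_pos: [559.0, 24.0, 251.6]
tcp_rot: [3.023, 1.57, 2.8]
ft_force: [2.3, -0.5, 1.1]
opening: 0.499
```

```bash
python3 -c "
from h import *
see('pics/v5.png'); plan(-42,-4,253,'y')"
```

```text
top phone stand xy [-84.1   4.5] skew deg 11.85 size [272.6 274.4]
side phone stand xy [-99.6  15.4] skew deg 2.43 size [116.9 186.3]
tool x [-0.001  0.    -1.   ] shift cm [-0.14 -0.09 -0.79] turn -0.0 j6 -1.423 stand xy [-34.1  -3.1] z 251.6 F [ 1.7  0.5 -0.1] 13.125
```

View pics/v5.png

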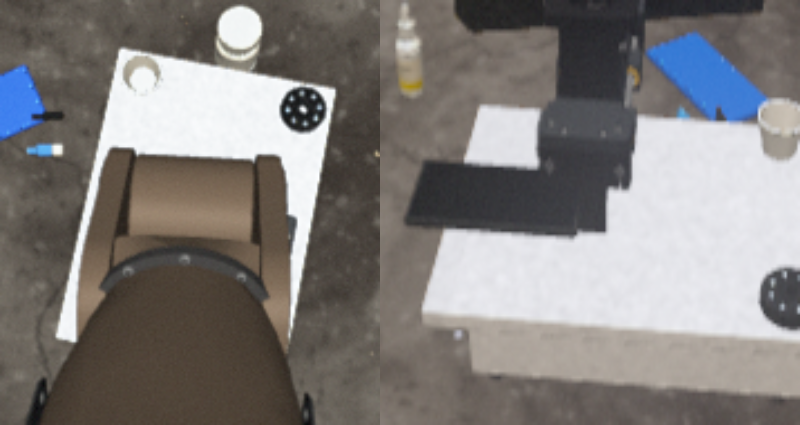

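The side view shows the phone's near end corner moved from (470,229) to (405,222), about 55 mm, so the end sticks out about 33 mm. I'll push 6 mm more, then back off and move clear for a look.

Call:
apply_moves(series=[[0,[-0.1,0,-0.2],0],[0,[-0.1,0,-0.4],0],[0,[-0.1,0,-0.6],0],[0,[-0.1,0,-0.6],0],[0,[-0.1,0,-0.6],0],[0,[-0.1,0,0],0],[0,[-0.1,0,1.5],0],[0,[-4,0,2.5],0],[0,[-10,0,2.5],0],[0,[-16,0,2.5],0],[0,[-22,0,2.5],0],[0,[-24,5,2.5],0],[0,[-24,11,2.5],0],[0,[-24,17,2.5],0],[0,[-24,23,2.5],0],[0,[-24,23,2.5],0],[0,[-24,23,2.5],0]])

```text
t: 15.25
eef_pos: [634.7, 242.6, 491.5]
tcp_rot: [-2.103, 1.57, -2.325]
ft_force: [-0.3, -0.5, 0.3]
opening: 0.501
```

```bash
python3 -c "
from h import *
see('pics/v6.png'); plan(-42,-4,253,'y')
try: top((310,268))
except Exception as e: print(e)"
```

```text
top phone stand xy [-127.7   -3.5] skew deg -0.11 size [ 74.5 147.7]
side phone stand xy [-127.3   -7.1] skew deg -1.29 size [ 74.6 141.3]
tool x [ 0. -0. -1.] shift cm [ 23.9  -22.98  -3.32] turn -0.0013 j6 -1.08 stand xy [ -8.6 225.8] z 492.0 F [-0.2 -0.6  0.3] 15.35
top phone stand xy [-127.2   -4.3] end x,y rel notch -41.2 -4.2 skew deg -0.11 size [ 72.7 146.8]
```

View pics/v6.png

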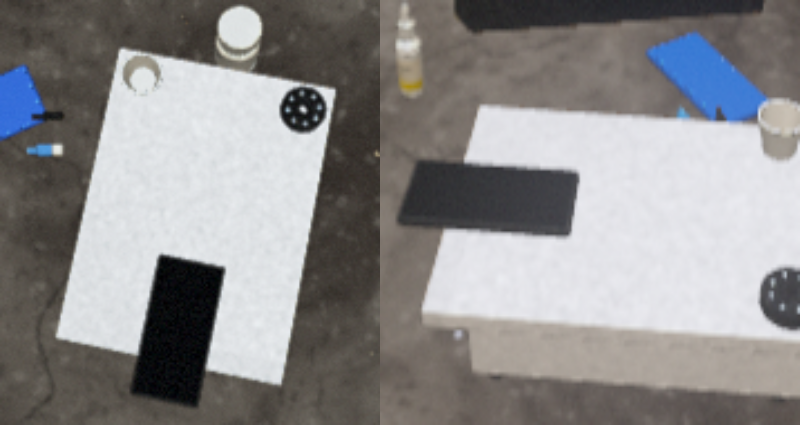

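The phone sticks out past the edge at (165,380) in the top half, square and flat. The cup, disc and jar have not moved. Its end is 41 mm out, 4 mm off centre, with a skew of -0.1°. All of these are well inside tolerance, so I'm handing in.

```bash
python3 -c "
from cell import job
print(job.job_done())"
```

```text
the job is handed in; nothing more can be done
None
```

I pushed the phone sideways onto the notch line with both open fingertips, then pushed its far end towards the notched edge. I backed off, moved the arm clear and handed the job in at about 15.5 s; no verdict was reported.

- **Final position (top camera):** the phone's end is about 41 mm past the edge, the phone is about 4 mm off the notch line, and the skew is about -0.1°. It lies flat on the stand.
- **Other objects:** the cup, disc and jar look unmoved in the last picture. I did not measure their positions again.
- **Disagreements:** before the end push, the side camera's edge estimate put the phone at y ≈ +3 mm, while the top view gave -4 mm and the finger position -2 mm. The last side-camera check gave y ≈ -7 mm and skew -1.3°, though that method also takes in the phone's side face. All of these are within tolerance.

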